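# Put the spare wheelsets away in the dry box

### The job

The spare metal wheelsets rust if they are left out. Empty all three from the green scoop into the grey dry box, then shut its orange lid and press it down against the rubber gasket until the black spring catch snaps over its lip and keeps it shut. Finish with the scoop lying flat on the worktop, and leave the bottles, the track rubber and the screw tin where they are.

Things in the scene. Friction and masses are not known exactly. Their poses are not given: they have to be found in the camera images.
- drybox: Grey open-topped box, 84 (x) x 134 (y) x 44 mm to the rim, walls 5 mm: opening 74 x 124 mm, inside 39 mm deep. Does not move. Origin: centre of its underside. Its -x side carries the black spring catch, its +x side the hinge of the orange lid; z up. Turned up to 0.3 rad about z. Round the rim a black gasket stands up to 4 mm proud.
- drybox_lid (a joint): Orange lid's angle, rad: 0 shut, grows as it opens, stop at 1.95; pi/2 is upright; starts at 1.7 to 1.95, leaning back. A stiff hinge keeps it where it is left (1 N at the free edge moves it). Below 0.045 the gasket pushes it up: let go uncaught it springs back to about 0.045. It catches at 0 with a push of about 10 N on point lid_front; the solid stop is at -0.018.
- drybox_catch (a joint): Black spring catch, 26 mm wide, at the middle of the box's -x side, top 51 mm above the worktop (no higher than the shut lid). 0 at rest, grows to about 0.16 rad while the lid's lip pushes it outward, springs back to 0 over the lip when the lid is down far enough. It works by itself: nothing need touch it.
- lid_hinge (a point): Point midway along the lid's hinge line, which runs along the box's y axis: 46 mm from the box's centre towards its +x, 47 mm above the worktop. The lid is 5 mm thick and 142 mm wide; its free edge is 97 mm from this line and its outer face 4 mm from it (shut: top 51 mm above the worktop).
- lid_front (a point): Point on the lid's outer (upper when shut) face, midway across, 80 mm from the hinge line and 17 mm from the free edge, beside three black thumb ribs: the place to press. Its z is the outward normal of the face, its x points from the free edge to the hinge.
- scoop: Loose green scoop, 60 g, flat; left or right of the box. Pan 56 (x) x 76 (y) mm, walls 16 mm high on 3 sides, floor 2.5 mm; towards +y a mouth without lip, 39 mm from the origin. Upright grip block 12 (x) x 24 (y) mm behind the pan, middle at y = -54 mm, z 3 to 53 mm: pinch it along x from above. Origin: underside, pan centre. Parts slide out when it is tipped mouth down by over 40 degrees.
- wheelset_1: Spare metal wheelset (two grey wheels on an axle), 24 mm long (y), 12 mm across, 10 g; starts lying in the scoop's pan. Origin: its underside.
- wheelset_2: Spare metal wheelset (two grey wheels on an axle), 24 mm long (y), 12 mm across, 10 g; starts lying in the scoop's pan. Origin: its underside.
- wheelset_3: Spare metal wheelset (two grey wheels on an axle), 24 mm long (y), 12 mm across, 10 g; starts lying in the scoop's pan. Origin: its underside.
- oil_bottle: Small dropper bottle with a red spout, 25 mm across, 85 mm tall. Bystander. Origin: centre of its underside.
- glue_bottle: White bottle with a blue cap, 32 mm across, 83 mm tall. Bystander. Origin: centre of its underside.
- track_rubber: Brown abrasive block, 23 x 52 x 13 mm. Bystander. Origin: centre of its underside.
- screw_tin: Round tin with a cream lid, 54 mm across, 21 mm high. Bystander. Origin: centre of its underside.

How it is judged:
By the outcome, as a careful person would: the job done as asked, in the order asked, and still so for the second after the job is handed in, with the robot touching nothing.
It also fails if it takes over 70 s, if anything falls off the work surface, if the arm or the gripper's body presses on something with over 40 N, if the wrist force passes 120 N, or if a joint passes its speed limit or range.

### The arm

A 6-joint arm with a two-finger parallel gripper is mounted at the origin on a cart in front of the work surface, level with it; the furniture and walls round the work are solid. World frame = base frame: x ahead of the robot, y to its left, z up, the work surface at z = 0. Lengths are in m, angles in rad, forces in N, time in s.
With the tool pointing down it reaches from about 0.35 to 0.975 m from the base axis. Payload 4.9 kg.
Tool frame: the origin (TCP) lies midway between the tips of the shut fingers; the grasp point (between the pads) lies ctrl.grip_depth behind it (ctrl.grip_depth is the distance from the TCP to the grasp point, in m); z points along the fingers, y is the line along which they close (so a half turn about z gives the same grasp; the last joint's range is limited). The gripper opens to 85 mm and grips with 20 to 120 N. Pads are 22 mm wide; open, the fingers measure 114 mm over their backs; the gripper's body (76 mm by 85 mm) begins 54 mm behind the grasp point. The pads swing forward as they close: fully open they stand 13 mm farther back than shut.
Start: joints at [1.044, 0.053, 1.613, -0, 1.476, -0.119], TCP at [0.248, 0.574, 0.231] pointing down, gripper open.
Joint ranges: [-3.01, 3.01], [-1.01, 2.22], [0.06, 2.58], [-1.02, 4.17], [0.09, 2.62], [-3.14, 3.14]. Speed limits (rad/s): [2.57, 2.57, 3.14, 3.14, 3.14, 3.14].

### API

Orientations are given as a rotation vector (axis times angle).
In Python, from station import ctrl, get_image, camera_model gives the robot as it stands. The module is installed in compiled form; this text tells all that it offers.
- The arm moves only by the shell command python3 -m crank 'ROWS' [FORCE]. ROWS is JSON, a list of rows, each a list of 7 numbers: the shift along the tool's x, y, z in mm, then the turn, a rotation vector about the tool's x, y, z in rad, then the opening, from -1 (shut) to 1 (fully open). A call has exactly 10 rows; each row shifts and turns the commanded pose from where the row before left it, along the tool's axes as they then stand; what a row does not reach is not made up. A row lasts 1/12 s, in which the tool goes at most 41.7 mm and 7.16 degrees, less where a joint would pass 70% of its speed; a pose out of reach is approached as far as the arm can. A call with a gripper value outside its range is refused whole. The fingers move at their own pace and stop on an object; FORCE is the grip in N (left out, the last holds). Time passes only in rows, so rows that do not move let the fingers close, or fill a call up. It gives the time, the measured TCP pose, the force, the opening and the grip force at its end, in the units of the state.
- ctrl.get_obs(): the state, without advancing time (a new reading comes with each control period).
- get_image(name): name is "scene" or "top" or "wrist"; returns the picture (384x512x3 uint8, red, green, blue); there is no depth.
- camera_model(name): a dict with "vertical_fov" (degrees; the focal length in pixels is half the picture's height over the tangent of half this angle, whatever the lens; pixels are square), "cx", "cy" (the principal point, pixels), "R" (3x3) and "t" (3): a world point X has camera coordinates R X + t; the wrist camera has in their place "hand_eye" (4x4, takes a point from camera to tool coordinates, whose origin is the TCP and whose axes are the flange's). Camera axes: x right, y down, z forward; pixel columns grow to the right and rows downward; lengths in m; the calibration is good to about 2 mm. A picture is of the moment at which its call begins: read the wrist's pose just before it. camera_model takes no time and is no camera call.
- ctrl.finish_job(): hands the job in; it is judged then, once.
The state is a dict: "t": time; "q": joint angles; "dq": joint speeds; "effort": joint torques, N m; "tool_pos": TCP position; "tool_rot": TCP orientation; "contact_force": force on the tool from outside, world axes, zero at the start; "wrist_torque": the same for the moment, N m; "opening": finger opening in m; "grip_force": force on a finger pad.
Only numpy, scipy, OpenCV 4.12 (cv2) and the standard library are available. Lean on these libraries where they do the work, as an engineer would, in place of code of your own. Each camera call takes 0.05 s, during which the arm holds its last target. There are 200 camera calls.

## Working session

There is one attempt and no reset: what is moved stays moved. The work goes in short steps, Python scripts to look and compute and a shell command to move; the robot and the scene stay as the last step left them, time stands still between calls to the robot, and variables do not carry over. Pictures are saved under pics/ and viewed, at most 10 in all, crops included, and the job is handed in when it is done.

```bash
mkdir -p pics; python3 - <<'E'
from station import ctrl,get_image,camera_model
import cv2,numpy as np
o=ctrl.get_obs();print({k:np.round(v,3) for k,v in o.items()},ctrl.grip_depth)
for n in("scene","top","wrist"):
    im=get_image(n);cv2.imwrite(f"pics/{n}0.png",im[...,::-1]);np.set_printoptions(precision=4,suppress=True);print(n,camera_model(n))
a=[cv2.imread(f"pics/{n}0.png") for n in("scene","top")]
cv2.imwrite("pics/both.png",np.hstack(a)[:, :])
E
```

```text
{'t': np.float64(0.0), 'q': array([ 1.044,  0.053,  1.614, -0.   ,  1.476, -0.119]), 'dq': array([-0.002, -0.001, -0.002, -0.   , -0.   , -0.002]), 'effort': array([ 0.0000e+00, -3.9366e+01, -3.7018e+01,  0.0000e+00,  7.0000e-03,
        0.0000e+00]), 'tool_pos': array([0.248, 0.573, 0.23 ]), 'tool_rot': array([-6.360e-01, -3.076e+00,  3.000e-03]), 'contact_force': array([0.113, 0.705, 1.11 ]), 'wrist_torque': array([ 0.035, -0.044,  0.027]), 'grip_force': np.float64(0.0), 'opening': np.float64(0.085)} 0.0187
scene {'vertical_fov': 49.17849064746878, 'cx': 256.92766925363486, 'cy': 191.82045095843796, 'R': array([[-0.8441, -0.5356, -0.0246],
       [-0.1952,  0.3499, -0.9162],
       [ 0.4993, -0.7686, -0.3999]]), 't': array([0.3504, 0.1915, 1.0573])}
top {'vertical_fov': 54.387169291533276, 'cx': 255.55037765901784, 'cy': 186.58926362212324, 'R': array([[ 0.0135, -0.9998,  0.0159],
       [-0.9972, -0.0146, -0.0734],
       [ 0.0736, -0.0149, -0.9972]]), 't': array([-0.0767,  0.4762,  1.2338])}
wrist {'vertical_fov': 65.42007442234947, 'cx': 254.8640896573082, 'cy': 191.4313893335653, 'hand_eye': array([[-0.0009, -0.9572, -0.2896,  0.0734],
       [ 1.    , -0.001 ,  0.0002,  0.0002],
       [-0.0005, -0.2896,  0.9572, -0.1435],
       [ 0.    ,  0.    ,  0.    ,  1.    ]])}
```

View pics/scene0.png

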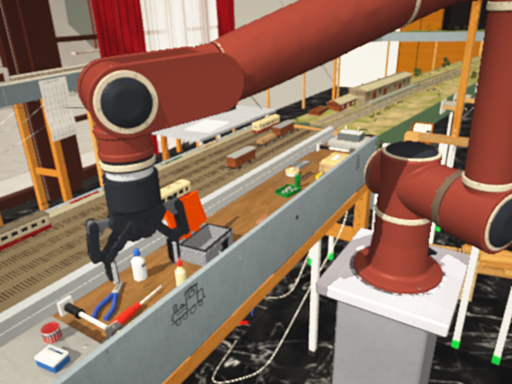

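View pics/top0.png

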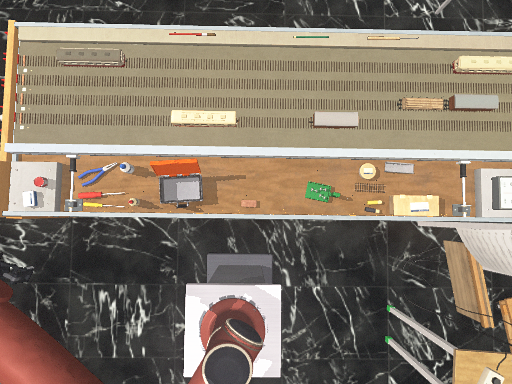

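The scene view shows the open grey box at about (205,243) with its orange lid behind it, and the scoop at (290,187). The top view shows the box at (181,189), the lid at (176,168), the scoop at (320,191) with its grip probably to the right at (338,194), the rubber at (249,203), the tin at (368,171), and the bottles at (125,168) and (132,202). I'll enlarge the top view.

```bash
cat >h.py <<'E'
import numpy as np,cv2
from station import ctrl,get_image,camera_model
from scipy.spatial.transform import Rotation as Ro
np.set_printoptions(precision=4,suppress=True)
def cam(n,o=None):
    m=camera_model(n);f=192/np.tan(np.radians(m['vertical_fov'])/2)
    if n=='wrist':
        H=np.array(m['hand_eye']);o=o or ctrl.get_obs();T=np.eye(4);T[:3,:3]=Ro.from_rotvec(o['tool_rot']).as_matrix();T[:3,3]=o['tool_pos']
        W=np.linalg.inv(T@H);R,t=W[:3,:3],W[:3,3]
    else: R,t=np.array(m['R']),np.array(m['t'])
    return f,m['cx'],m['cy'],R,t
def ray(c,u,v):
    f,cx,cy,R,t=c;return -R.T@t,R.T@np.array([(u-cx)/f,(v-cy)/f,1])
def onz(c,u,v,z):
    p,d=ray(c,u,v);return p+d*(z-p[2])/d[2]
def proj(c,X):
    f,cx,cy,R,t=c;x=R@np.asarray(X)+t;return np.array([cx+f*x[0]/x[2],cy+f*x[1]/x[2]])
def tri(a,b):
    (p,d),(q,e)=a,b;d=d/np.linalg.norm(d);e=e/np.linalg.norm(e)
    s=np.linalg.lstsq(np.c_[d,-e],q-p,rcond=None)[0];A=p+s[0]*d;B=q+s[1]*e
    return (A+B)/2,np.linalg.norm(A-B)
E
python3 - <<'E'
from h import *
im=cv2.imread('pics/top0.png')
a=cv2.resize(im[145:220,110:380],None,fx=2.9,fy=2.9,interpolation=cv2.INTER_CUBIC)
s=cv2.imread('pics/scene0.png')
b=cv2.resize(s[145:290,110:370],(a.shape[1],375),interpolation=cv2.INTER_CUBIC)
cv2.imwrite('pics/crop.png',np.vstack([a,b]));print(a.shape)
c=cam('top')
for n,u,v,z in[('box',181,189,.044),('scoop',320,191,.01),('grip',338,194,.053),('rub',249,203,.013),('tin',368,171,.02),('oil',132,202,.08),('glue',125,168,.08),('fas',250,215,.0),('back',250,155,0)]:print(n,onz(c,u,v,z))
E
```

```text
(218, 783, 3)
box [0.4639 0.174  0.044 ]
scoop [ 0.4661 -0.288   0.01  ]
grip [ 0.4544 -0.3388  0.053 ]
rub [ 0.4222 -0.0488  0.013 ]
tin [ 0.5354 -0.4484  0.02  ]
oil [0.4182 0.3204 0.08  ]
glue [0.5259 0.3466 0.08  ]
fas [ 0.3821 -0.0528  0.    ]
back [ 0.5866 -0.0498  0.    ]
```

View pics/crop.png

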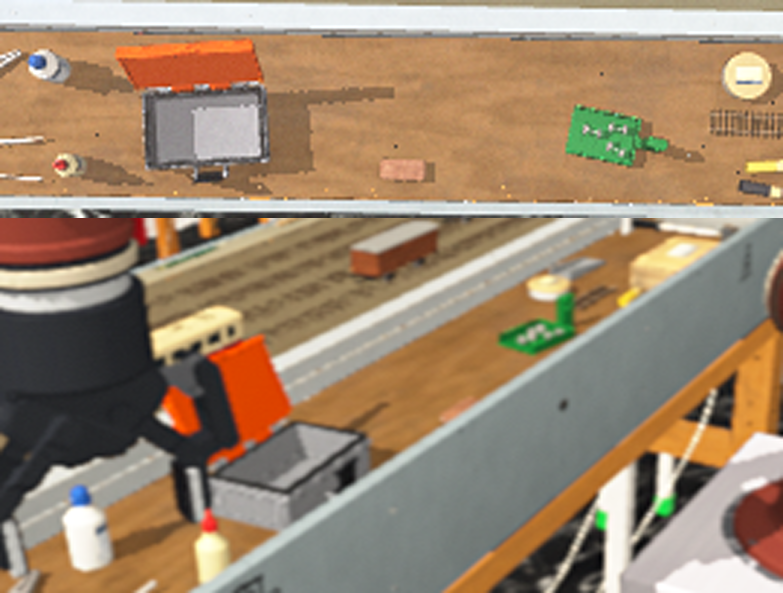

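The enlarged crop confirms the scoop's mouth faces left (+y), with its grip at the right end (about (650,143) in the crop). The catch is on the box's near side, the lid leans away, and the tin and rubber are clear. Next I'll turn the wrist and swing over to the scoop.

```bash
python3 -m crank '[[0,0,0,0,0,0.12,1],[0,0,0,0,0,0.12,1],[0,0,0,0,0,0.12,1],[0,0,0,0,0,0.12,1],[0,0,0,0,0,0.12,1],[0,0,0,0,0,0.12,1],[0,0,0,0,0,0.12,1],[0,0,0,0,0,0.12,1],[0,0,0,0,0,0.12,1],[0,0,0,0,0,0.12,1]]'
cat >>h.py <<'E'
def goto(p,o=None):
    o=o or ctrl.get_obs();R=Ro.from_rotvec(o['tool_rot']);A=R.as_matrix()
    print('x',A[:,0],'y',A[:,1],'z',A[:,2],'p',o['tool_pos'],'q',o['q'],'shift mm',1e3*A.T@(np.asarray(p)-o['tool_pos']))
E
python3 -c "
from h import *
goto([.43,.3,.23]);goto([.46,-.31,.22])"
```

```text
t: 0.98
tool_pos: [0.2477, 0.5735, 0.2307]
tool_rot: [2.268, 2.173, -0.001]
contact_force: [0.2, -0.1, -0.2]
opening: 0.0851
grip_force: 0.0
x [ 0.0429  0.9991 -0.0008] y [ 0.9991 -0.0429 -0.0004] z [-0.0005 -0.0008 -1.    ] p [0.2477 0.5735 0.2307] q [1.044  0.053  1.6135 0.     1.476  1.0869] shift mm [-265.4374  193.8484    0.8702]
x [ 0.0429  0.9991 -0.0008] y [ 0.9991 -0.0429 -0.0004] z [-0.0005 -0.0008 -1.    ] p [0.2477 0.5735 0.2307] q [1.044  0.053  1.6135 0.     1.476  1.0869] shift mm [-873.5811  249.9872   11.3406]
```

```bash
python3 -m crank '[[-28,28,0,0,0,0.02,1],[-28,28,0,0,0,0.02,1],[-28,28,0,0,0,0.02,1],[-28,28,0,0,0,0.02,1],[-28,28,0,0,0,0.02,1],[-28,28,0,0,0,0.02,1],[-28,28,0,0,0,0.02,1],[-40,6,0,0,0,0,1],[-40,6,0,0,0,0,1],[-40,6,0,0,0,0,1]]'
python3 -m crank '[[-40,0,0,0,0,0,1],[-40,0,0,0,0,0,1],[-40,0,0,0,0,0,1],[-40,0,0,0,0,0,1],[-40,0,0,0,0,0,1],[-40,0,0,0,0,0,1],[-40,0,0,0,0,0,1],[-40,0,0,0,0,0,1],[-40,0,0,0,0,0,1],[-40,0,0,0,0,0,1]]'
python3 -c "
from h import *
goto([.46,-.31,.22])"
```

```text
t: 1.82
tool_pos: [0.4202, 0.2367, 0.2307]
tool_rot: [-2.409, -2.016, 0.001]
contact_force: [0.3, -1.2, 0.2]
opening: 0.0853
grip_force: 0.0
t: 2.65
tool_pos: [0.349, -0.1569, 0.2313]
tool_rot: [2.409, 2.016, 0.001]
contact_force: [0.5, -0.4, 0.2]
opening: 0.0853
grip_force: 0.0
x [ 0.1763  0.9843 -0.0003] y [ 0.9843 -0.1763  0.001 ] z [ 0.0009 -0.0005 -1.    ] p [ 0.349  -0.1569  0.2313] q [-0.6178 -0.5888  2.1368  0.0001  1.5926 -0.4406] shift mm [-131.1034  136.2358   11.4763]
```

```bash
python3 -m crank '[[-22,23,0,0,0,0,1],[-22,23,0,0,0,0,1],[-22,23,0,0,0,0,1],[-22,23,0,0,0,0,1],[-22,23,0,0,0,0,1],[-22,23,0,0,0,0,1],[0,0,0,0,0,0,1],[0,0,0,0,0,0,1],[0,0,0,0,0,0,1],[0,0,0,0,0,0,1]]'
python3 - <<'E'
from h import *
import pickle
o=ctrl.get_obs();im=get_image('wrist')[...,::-1];cv2.imwrite('pics/w1.png',im);pickle.dump(o,open('w1.pkl','wb'))
goto([.46,-.31,.22])
E
```

```text
t: 3.48
tool_pos: [0.4621, -0.3086, 0.2313]
tool_rot: [-2.408, -2.017, -0.0]
contact_force: [0.1, -0.1, -0.2]
opening: 0.0855
grip_force: 0.0
x [ 0.1755  0.9845 -0.0001] y [ 0.9845 -0.1755  0.0004] z [ 0.0004 -0.0002 -1.    ] p [ 0.4622 -0.3086  0.2316] q [-0.7226 -0.113   1.7746  0.0001  1.4796 -0.5463] shift mm [-1.8006 -1.9016 11.5871]
```

View pics/w1.png

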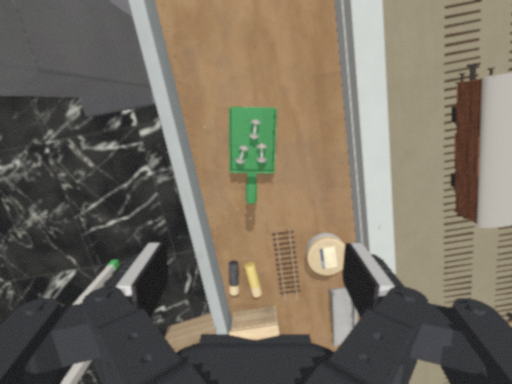

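The wrist view shows the scoop nearly square to the image: pan in columns 229–276 and rows 107–173, grip centred at column 251 and ending at row 203, and the three wheelsets in the pan. The tin is at (327,255). I'll take a second wrist view from lower and further back to get heights.

```bash
python3 -m crank '[[-12,0,8,0,0,0,1],[-12,0,8,0,0,0,1],[-12,0,8,0,0,0,1],[-12,0,8,0,0,0,1],[-12,0,8,0,0,0,1],[0,0,0,0,0,0,1],[0,0,0,0,0,0,1],[0,0,0,0,0,0,1],[0,0,0,0,0,0,1],[0,0,0,0,0,0,1]]' 
python3 - <<'E'
from h import *
import pickle
o2=ctrl.get_obs();im=get_image('wrist')[...,::-1];cv2.imwrite('pics/w2.png',im);pickle.dump(o2,open('w2.pkl','wb'))
o1=pickle.load(open('w1.pkl','rb'))
C=[cam('wrist',o1),cam('wrist',o2)];res=[]
for k,n in enumerate(('w1','w2')):
    im=cv2.imread(f'pics/{n}.png').astype(int);b,g,r=im[...,0],im[...,1],im[...,2]
    m=((g>1.5*r)&(g>1.25*b)&(g>50)).astype(np.uint8)
    N,l,st,_=cv2.connectedComponentsWithStats(m)
    i=1+np.argmax(st[1:,4]);m=(l==i);rows=np.where(m.any(1))[0]
    w=[(v,np.where(m[v])[0].min(),np.where(m[v])[0].max()) for v in rows]
    print(n,st[i],w[::8],w[-3:])
    gr=[x for x in w if x[2]-x[1]<25 and x[0]>rows.mean()]
    print('grip rows',gr[0],gr[-1])
    pan=[x for x in w if x[2]-x[1]>30]
    # end of grip (top face far end), mouth corners
    res.append([((gr[-3][1]+gr[-3][2]+1)/2,gr[-1][0]+1),(pan[2][1],pan[0][0]),(pan[2][2]+1,pan[0][0]),(pan[-3][1],pan[-1][0]+1),(pan[-3][2]+1,pan[-1][0]+1)])
for a,b,n in zip(*res,['gripend(top,-66,53)','mouthL','mouthR','backL','backR']):
    X,e=tri(ray(C[0],*a),ray(C[1],*b));print(n,a,b,X,e)
goto([.46,-.35,.2])
E
```

```text
t: 4.37
tool_pos: [0.4524, -0.3684, 0.192]
tool_rot: [2.408, 2.016, 0.0]
contact_force: [1.1, -0.0, -0.4]
opening: 0.0857
grip_force: 0.0
w1 [ 230  108   46   95 2697] [(np.int64(108), np.int64(231), np.int64(273)), (np.int64(116), np.int64(230), np.int64(275)), (np.int64(124), np.int64(230), np.int64(274)), (np.int64(132), np.int64(230), np.int64(274)), (np.int64(140), np.int64(230), np.int64(274)), (np.int64(148), np.int64(230), np.int64(273)), (np.int64(156), np.int64(230), np.int64(273)), (np.int64(164), np.int64(230), np.int64(273)), (np.int64(172), np.int64(246), np.int64(272)), (np.int64(180), np.int64(248), np.int64(255)), (np.int64(188), np.int64(247), np.int64(255)), (np.int64(196), np.int64(247), np.int64(255))] [(np.int64(200), np.int64(247), np.int64(255)), (np.int64(201), np.int64(247), np.int64(254)), (np.int64(202), np.int64(248), np.int64(253))]
grip rows (np.int64(173), np.int64(247), np.int64(256)) (np.int64(202), np.int64(248), np.int64(253))
w2 [ 224   46   55  111 3911] [(np.int64(46), np.int64(224), np.int64(254)), (np.int64(54), np.int64(224), np.int64(278)), 
[... 903 characters left out ...]
0.3458  0.0485] 0.0006694268127629668
mouthL (np.int64(230), np.int64(108)) (np.int64(224), np.int64(47)) [ 0.4446 -0.2382  0.0014] 0.0003428075830212382
mouthR (np.int64(276), np.int64(108)) (np.int64(279), np.int64(47)) [ 0.4994 -0.2481  0.0014] 0.0003284095464193591
backL (np.int64(230), np.int64(172)) (np.int64(225), np.int64(124)) [ 0.4309 -0.3128  0.0146] 0.0005102557108086017
backR (np.int64(274), np.int64(172)) (np.int64(276), np.int64(124)) [ 0.484  -0.3223  0.0149] 0.0002637928026205012
x [ 0.1755  0.9845 -0.0006] y [ 0.9845 -0.1755  0.0009] z [ 0.0008 -0.0007 -1.    ] p [ 0.4524 -0.3683  0.192 ] q [-0.8109 -0.0191  1.7519  0.0001  1.4077 -0.6345] shift mm [19.3445  4.2728 -8.0364]
```

```bash
python3 - <<'E'
from h import *
import pickle
c1=cam('wrist',pickle.load(open('w1.pkl','rb')));ct=cam('top')
t=cv2.imread('pics/top0.png');print(t[200:225,345].tolist()); 
w=cv2.imread('pics/w1.png')
for v in(120,160,203): print(v,w[v,165:225:2].sum(1).tolist())
for r in(211,213,215,217):
    print(r,[(z,proj(c1,onz(ct,345,r,z)).round(0),onz(ct,345,r,z)[:2].round(3)) for z in(0,.03,.06,.1)])
E
```

```text
[[90, 134, 183], [90, 133, 176], [86, 130, 176], [87, 134, 175], [86, 133, 180], [86, 132, 175], [88, 134, 181], [90, 136, 184], [92, 136, 183], [89, 133, 176], [93, 139, 183], [97, 141, 185], [95, 141, 184], [101, 146, 193], [91, 138, 190], [124, 136, 147], [216, 220, 209], [219, 221, 218], [222, 222, 215], [230, 231, 223], [75, 77, 75], [44, 49, 53], [46, 50, 51], [52, 51, 53], [48, 50, 54]]
120 [556, 559, 567, 561, 519, 404, 376, 372, 363, 371, 378, 375, 373, 375, 373, 364, 371, 372, 392, 397, 404, 403, 413, 410, 413, 397, 389, 403, 392, 400]
160 [113, 145, 223, 490, 563, 560, 566, 571, 568, 517, 397, 373, 376, 372, 374, 364, 380, 386, 394, 387, 390, 398, 395, 394, 380, 381, 380, 395, 395, 403]
203 [154, 132, 140, 144, 150, 143, 119, 149, 318, 539, 563, 555, 559, 559, 547, 439, 376, 373, 375, 368, 391, 390, 393, 388, 396, 398, 401, 395, 399, 401]
211 [(0, array([218., 218.]), array([ 0.4  , -0.375])), (0.03, array([213., 221.]), array([ 0.4  , -0.367])), (0.06, array([208., 225.]), array([ 0.399, -0.36 ])), (0.1, array([199., 232.]), array([ 0.399, -0.35 ]))]
213 [(0, array([213., 219.]), array([ 0.393, -0.375])), (0.03, array([208., 222.]), array([ 0.393, -0.367])), (0.06, array([203., 226.]), array([ 0.393, -0.36 ])), (0.1, array([193., 233.]), array([ 0.393, -0.35 ]))]
215 [(0, array([208., 220.]), array([ 0.386, -0.375])), (0.03, array([203., 223.]), array([ 0.386, -0.367])), (0.06, array([197., 227.]), array([ 0.386, -0.36 ])), (0.1, array([187., 234.]), array([ 0.386, -0.349]))]
217 [(0, array([203., 220.]), array([ 0.38 , -0.375])), (0.03, array([198., 224.]), array([ 0.38 , -0.367])), (0.06, array([192., 228.]), array([ 0.38, -0.36])), (0.1, array([181., 235.]), array([ 0.38 , -0.349]))]
```

```bash
python3 -m crank '[[12,-2,0,0,0,0.015,0],[12,-2,0,0,0,0,0],[10,0,0,0,0,0,0],[0,0,20,0,0,0,0],[0,0,20,0,0,0,0],[0,0,20,0,0,0,0],[0,0,20,0,0,0,0],[0,0,0,0,0,0,0],[0,0,0,0,0,0,0],[0,0,0,0,0,0,0]]' 60
python3 - <<'E'
from h import *
o=ctrl.get_obs();goto([.454,-.334,.018]);im=get_image('wrist')[...,::-1];cv2.imwrite('pics/w3.png',im)
c=cam('wrist',o);im=im.astype(int);b,g,r=im[...,0],im[...,1],im[...,2]
m=(g>1.5*r)&(g>1.25*b)&(g>50)
for v in range(0,384,12):
    x=np.where(m[v])[0]
    if len(x):print(v,x.min(),x.max(),end='; ')
print();A=Ro.from_rotvec(o['tool_rot']).as_matrix()
for d in(-12,0,12):
  for y in(-6,6):print(d,y,proj(c,o['tool_pos']+A@[d/1e3,y/1e3,o['tool_pos'][2]-.053]))
E
```

```text
t: 5.25
tool_pos: [0.4551, -0.3345, 0.1127]
tool_rot: [2.422, 1.998, 0.0]
contact_force: [-0.1, 0.2, 0.3]
opening: 0.0427
grip_force: 0.0
x [ 0.1902  0.9817 -0.001 ] y [ 0.9817 -0.1902  0.0015] z [ 0.0013 -0.0013 -1.    ] p [ 0.4551 -0.3345  0.1127] q [-0.7656  0.0124  1.8594  0.      1.268  -0.5742] shift mm [ 0.3832 -1.3183 94.6805]
84 217 288; 96 217 287; 108 218 287; 120 218 287; 132 218 286; 144 219 286; 156 219 285; 168 220 285; 180 246 258; 192 245 259; 204 245 259; 216 245 259; 264 142 145; 276 103 108; 
-12 -6 [246.3214 223.4968]
-12 6 [262.681 223.476]
0 -6 [246.1688 208.0949]
0 6 [262.7908 208.0743]
12 -6 [246.0113 192.191 ]
12 6 [262.9041 192.1707]
```

```bash
python3 -m crank '[[0,-1.5,20,0,0,0,0],[0,0,20,0,0,0,0],[0,0,20,0,0,0,0],[0,0,20,0,0,0,0],[0,0,14,0,0,0,0],[0,0,0,0,0,0,0],[0,0,0,0,0,0,-1],[0,0,0,0,0,0,-1],[0,0,0,0,0,0,-1],[0,0,0,0,0,0,-1]]' 60
python3 -m crank '[[0,0,0,0,0,0,-1],[0,0,0,0,0,0,-1],[0,0,-8,0,0,0,-1],[0,0,-10,0,0,0,-1],[0,0,-15,0,0,0,-1],[0,0,-15,0,0,0,-1],[0,0,-20,0,0,0,-1],[0,0,-20,0,0,0,-1],[0,0,-20,0,0,0,-1],[0,0,0,0,0,0,-1]]' 60
python3 - <<'E'
from h import *
o=ctrl.get_obs();goto([.454,-.334,.018])
cv2.imwrite('pics/w4.png',get_image('wrist')[...,::-1])
t=get_image('top')[...,::-1];cv2.imwrite('pics/t4.png',t)
# box from the top view
h=cv2.cvtColor(t,cv2.COLOR_BGR2HSV)
m=((h[...,1]<60)&(h[...,2]>20)).astype(np.uint8)*255;m[:160]=0;m[212:]=0;m[:,:145]=0;m[:,215:]=0
dk=((h[...,2]<75)).astype(np.uint8)*255;dk[:160]=0;dk[212:]=0;dk[:,:150]=0;dk[:,205:]=0
org=((h[...,0]<12)&(h[...,1]>200)&(h[...,2]>120)).astype(np.uint8)*255;org[:150]=0;org[190:]=0;org[:,:140]=0;org[:,215:]=0
c=cam('top')
for n,k in(('grey',m),('dark',dk),('lid',org)):
    C=max(cv2.findContours(k,0,2)[0],key=cv2.contourArea);r=cv2.minAreaRect(C);b=cv2.boxPoints(r)
    print(n,r,b.round(1).tolist(),[onz(c,*p,.048)[:2].round(4).tolist() for p in b])
a=cv2.resize(t[150:215,140:220],None,fx=6,fy=6,interpolation=cv2.INTER_CUBIC);w=cv2.imread('pics/w4.png')
cv2.imwrite('pics/c4.png',np.hstack([cv2.resize(a,(480,384)),w[:,100:412]]))
E
```

```text
t: 6.13
tool_pos: [0.4542, -0.3354, 0.0197]
tool_rot: [2.421, 1.996, 0.001]
contact_force: [-0.9, -0.5, 4.6]
opening: 0.0107
grip_force: 58.9
t: 6.97
tool_pos: [0.4552, -0.3361, 0.1311]
tool_rot: [2.417, 1.993, 0.002]
contact_force: [0.3, -0.3, -0.7]
opening: 0.011
grip_force: 58.5
x [ 0.1907  0.9816 -0.0051] y [ 0.9816 -0.1907  0.0079] z [ 0.0068 -0.0065 -1.    ] p [ 0.4552 -0.3361  0.1311] q [-0.7676 -0.0104  1.8492  0.0001  1.2934 -0.5757] shift mm [  2.4504  -2.4926 113.069 ]
grey ((180.57081604003906, 190.5619659423828), (33.25950241088867, 42.838233947753906), 86.18592071533203) [[158.10000610351562, 175.39999389648438], [200.8000030517578, 172.5], [203.0, 205.6999969482422], [160.3000030517578, 208.60000610351562]] [[0.507, 0.249], [0.5185, 0.1101], [0.4102, 0.1003], [0.3991, 0.2384]]
dark ((181.36485290527344, 205.689208984375), (2.46598482131958, 9.04194450378418), 80.53767395019531) [[176.6999969482422, 205.1999969482422], [185.60000610351562, 203.6999969482422], [186.0, 206.1999969482422], [177.10000610351562, 207.60000610351562]] [[0.4107, 0.1857], [0.4159, 0.1569], [0.408, 0.1554], [0.4028, 0.1841]]
lid ((177.43104553222656, 172.6724090576172), (5.564047336578369, 17.024324417114258), 85.2363510131836) [[168.6999969482422, 170.60000610351562], [185.6999969482422, 169.1999969482422], [186.10000610351562, 174.6999969482422], [169.1999969482422, 176.1999969482422]] [[0.5233, 0.215], [0.5288, 0.1598], [0.5106, 0.1578], [0.5051, 0.2129]]
```

View pics/c4.png

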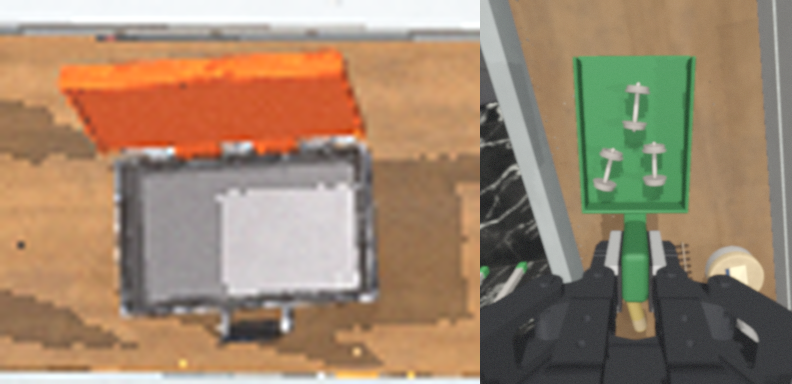

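The composite shows the scoop level in the grip with its three wheelsets. The gasket-rim corners in the left crop are about (117,157), (368,148), (378,300) and (125,313). I'll turn these into a box pose and check it against the scene view.

```bash
python3 - <<'E'
from h import *
ct=cam('top');cs=cam('scene')
P=[(140+x/6-.4,150+y/5.908-.4) for x,y in((117,157),(368,148),(378,300),(125,313))]
W=np.array([onz(ct,*p,.047) for p in P]);print(W)
print('sides',[np.linalg.norm(W[i]-W[i-1]).round(4) for i in range(4)])
c=W.mean(0);yd=(W[0]-W[1]+W[3]-W[2])[:2];yd/=np.linalg.norm(yd);xd=np.array([yd[1],-yd[0]]);print('centre',c,'x',xd,'y',yd,'ang',np.arctan2(xd[1],xd[0]))
np.savez('box.npz',c=c,xd=xd,yd=yd)
def B(x,y,z):return np.r_[c[:2]+xd*x/1e3+yd*y/1e3,z/1e3]
s=get_image('scene')[...,::-1];cv2.imwrite('pics/s5.png',s);s=s.copy()
K=5;x0,y0=130,170
a=cv2.resize(s[y0:y0+110,x0:x0+140],None,fx=K,fy=K,interpolation=cv2.INTER_CUBIC)
f=lambda X:tuple(int(k) for k in (proj(cs,X)+.5-[x0,y0])*K)
R=[B(42,67,46),B(42,-67,46),B(-42,-67,46),B(-42,67,46)]
for i in range(4):cv2.line(a,f(R[i]),f(R[i-1]),(255,255,0),1)
R2=[B(42,67,0),B(42,-67,0),B(-42,-67,0),B(-42,67,0)]
for i in range(4):cv2.circle(a,f(R2[i]),3,(255,0,255),1)
for th in(1.7,1.85,1.95):
    L=[B(46-97*np.cos(th),y,47+97*np.sin(th)) for y in(71,-71)];cv2.line(a,f(L[0]),f(L[1]),(0,255,0),1)
cv2.imwrite('pics/s5c.png',a)
E
```

```text
[[0.5046 0.2459 0.047 ]
 [0.5117 0.1097 0.047 ]
 [0.4276 0.1023 0.047 ]
 [0.4185 0.2388 0.047 ]]
sides [np.float64(0.0864), np.float64(0.1364), np.float64(0.0844), np.float64(0.1368)]
centre [0.4656 0.1742 0.047 ] x [0.9983 0.0591] y [-0.0591  0.9983] ang 0.05908924661654374
```

View pics/s5c.png

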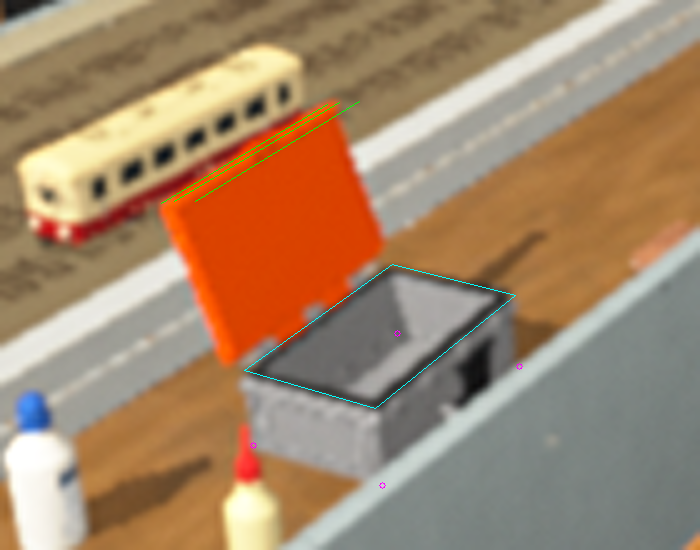

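The overlay agrees: the rim, turned into a pose from the top view, falls on the gasket in the scene view to about 1 px, and its sides measure 86 x 136 mm against 84 x 134. The lid stands at about 1.9 rad. I'll carry the scoop over gently, mouth slightly raised.

```bash
python3 -m crank '[[0,0,0,0,0.05,0,-1],[0,0,0,0,0.05,0,-1],[6,-1,0,0,0,0,-1],[12,-2,0,0,0,0,-1],[18,-3,0,0,0,0,-1],[24,-4,0,0,0,0,-1],[24,-4,0,0,0,0,-1],[24,-4,0,0,0,0,-1],[24,-4,0,0,0,0,-1],[24,-4,0,0,0,0,-1]]' 60
python3 -m crank '[[24,-4,0,0,0,0,-1],[24,-4,0,0,0,0,-1],[24,-4,0,0,0,0,-1],[24,-4,0,0,0,0,-1],[24,-4,0,0,0,0,-1],[24,-4,0,0,0,0,-1],[24,-4,0,0,0,0,-1],[24,-4,0,0,0,0,-1],[20,-3,0,0,0,0,-1],[16,-3,0,0,0,0,-1]]' 60
python3 -m crank '[[12,-2,0,0,0,0,-1],[10,-2,0,0,0,-0.02,-1],[8,-1,0,0,0,-0.04,-1],[5,-1,0,0,0,-0.05,-1],[2,-1,0,0,0,-0.05,-1],[0,0,0,0,0,-0.05,-1],[0,0,0,0,0,-0.03,-1],[0,0,0,0,0,-0.01,-1],[0,0,0,0,0,0,-1],[0,0,0,0,0,0,-1]]' 60
python3 - <<'E'
from h import *
goto([.4656,.089,.17]);cv2.imwrite('pics/w6.png',get_image('wrist')[...,::-1])
E
```

```text
t: 7.95
tool_pos: [0.4561, -0.1739, 0.1399]
tool_rot: [-2.372, -1.956, -0.117]
contact_force: [0.4, 0.2, -1.5]
opening: 0.0115
grip_force: 58.5
t: 8.78
tool_pos: [0.4615, 0.0558, 0.1628]
tool_rot: [-2.371, -1.958, -0.117]
contact_force: [-0.3, -0.5, 0.1]
opening: 0.0112
grip_force: 58.5
t: 9.62
tool_pos: [0.4622, 0.0907, 0.1671]
tool_rot: [-2.117, -2.244, -0.13]
contact_force: [-0.3, 0.2, -1.3]
opening: 0.0111
grip_force: 58.5
x [-0.0589  0.9936  0.0966] y [0.9981 0.0568 0.0243] z [ 0.0187  0.0979 -0.995 ] p [0.4622 0.0907 0.1671] q [-0.0239 -0.3073  2.0511  0.1002  1.3823 -0.0999] shift mm [-1.5651  3.3726 -3.0325]
```

View pics/w6.png

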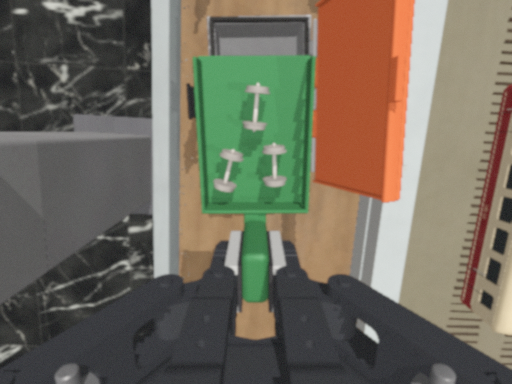

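The wrist view shows all three wheelsets still in the pan and the pan lined up over the box, with the lid at the right and well clear. I'll lower a little and tip.

```bash
python3 -m crank '[[0,2,5,0,-0.1,0,-1],[0,2,5,0,-0.1,0,-1],[0,0,5,0,-0.1,0,-1],[0,0,5,0,-0.1,0,-1],[0,0,0,0,-0.1,0,-1],[0,0,0,0,-0.1,0,-1],[0,0,0,0,-0.1,0,-1],[0,0,0,0,-0.1,0,-1],[0,0,0,0,-0.1,0,-1],[0,0,0,0,-0.1,0,-1]]' 60
python3 - <<'E'
from h import *
goto([.466,.089,.146]);cv2.imwrite('pics/w7.png',get_image('wrist')[...,::-1]);
E
```

```text
t: 10.5
tool_pos: [0.4674, 0.0905, 0.1481]
tool_rot: [1.628, 1.702, -0.765]
contact_force: [0.1, -0.0, -1.2]
opening: 0.0112
grip_force: 58.5
x [-0.0144  0.6165 -0.7872] y [0.998  0.0575 0.0267] z [ 0.0617 -0.7853 -0.6161] p [0.4674 0.0905 0.1481] q [ 0.4669  0.0665  1.938  -0.8169  1.5826  0.6077] shift mm [ 0.7296 -1.5714  2.4171]
```

View pics/w7.png

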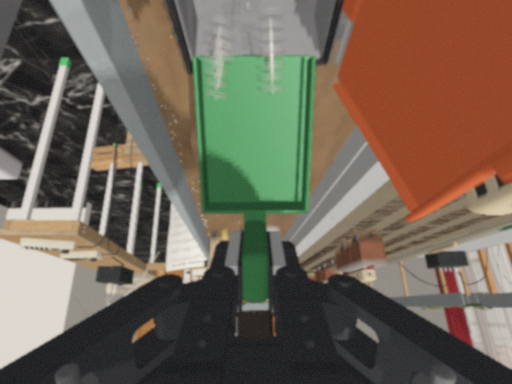

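The view catches the wheelsets in motion, leaving over the mouth at about (218,60) and (271,55). I'll wait, then look from the top camera.

```bash
python3 -m crank '[[0,0,0,0,-0.06,0,-1],[0,0,0,0,0,0,-1],[0,0,0,0,0,0,-1],[0,0,0,0,0,0,-1],[0,0,0,0,0,0,-1],[0,0,0,0,0.06,0,-1],[0,0,0,0,-0.06,0,-1],[0,0,0,0,0.06,0,-1],[0,0,0,0,-0.06,0,-1],[0,0,0,0,0,0,-1]]' 60
python3 -m crank '[[0,0,0,0,0,0,-1],[-4,0,-4,0,0.1,0,-1],[-4,0,-4,0,0.1,0,-1],[-4,0,-4,0,0.1,0,-1],[-4,0,-4,0,0.1,0,-1],[-4,0,-4,0,0.1,0,-1],[-10,0,-2,0,0.1,0,-1],[-15,0,0,0,0.1,0,-1],[-25,0,0,0,0.1,0,-1],[-30,0,0,0,0.1,0,-1]]' 60
python3 -m crank '[[-40,0,0,0,0.0,0,-1],[-40,0,0,0,0,0,-1],[-40,0,0,0,0,0,-1],[-40,0,0,0,0,0,-1],[-20,0,0,0,0,0,-1],[0,0,0,0,0,0,-1],[0,0,0,0,0,0,-1],[0,0,0,0,0,0,-1],[0,0,0,0,0,0,-1],[0,0,0,0,0,0,-1]]' 60
python3 - <<'E'
from h import *
goto([.4,-.2,.1])
w=get_image('wrist')[...,::-1];t=get_image('top')[...,::-1];s=get_image('scene')[...,::-1]
a=[cv2.resize(t[160:212,145:215],(400,297),interpolation=cv2.INTER_CUBIC),cv2.resize(s[205:270,170:258],(400,297),interpolation=cv2.INTER_CUBIC),cv2.resize(w,(400,300))[:297]]
b=cv2.resize(t[150:215,110:380],(400,297))
cv2.imwrite('pics/c8.png',np.vstack([np.hstack(a[:2]),np.hstack([a[2],b])]))
E
```

```text
t: 11.38
tool_pos: [0.4669, 0.0896, 0.1477]
tool_rot: [1.593, 1.663, -0.805]
contact_force: [-2.1, 0.2, -1.0]
opening: 0.0117
grip_force: 58.6
t: 12.22
tool_pos: [0.4706, 0.0135, 0.2009]
tool_rot: [2.111, 2.24, -0.027]
contact_force: [1.1, -0.6, -1.3]
opening: 0.0107
grip_force: 58.6
t: 13.05
tool_pos: [0.48, -0.1648, 0.2098]
tool_rot: [2.113, 2.239, -0.039]
contact_force: [-0.4, 0.4, -1.0]
opening: 0.0113
grip_force: 58.5
x [-0.057   0.9964 -0.0629] y [0.998  0.0587 0.0248] z [ 0.0284 -0.0613 -0.9977] p [ 0.48   -0.1648  0.2098] q [-0.4537 -0.2528  1.9338 -0.0433  1.4083 -0.5057] shift mm [-23.6472 -84.6355 109.4258]
```

View pics/c8.png

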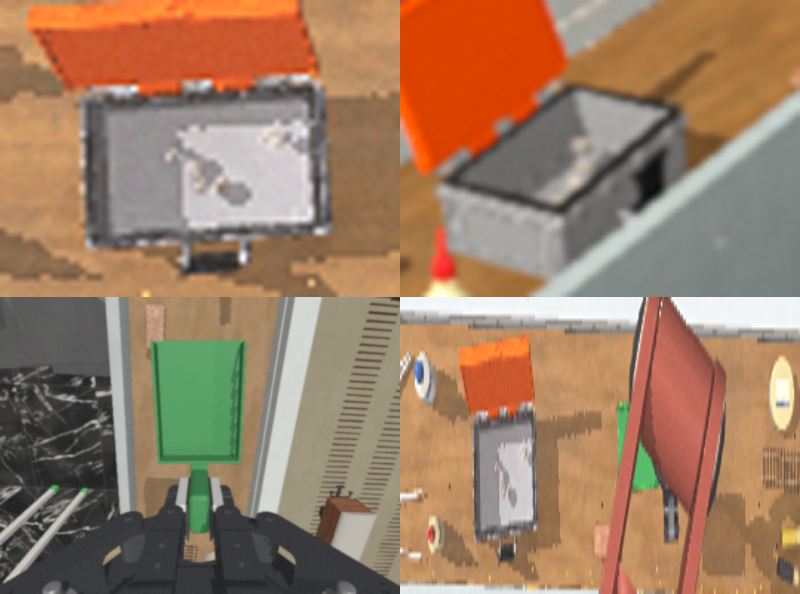

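The composite shows all three wheelsets lying inside the box (top view about (180,155), (210,180) and (280,138)) and the scoop empty. The rubber, tin and bottles haven't moved. Next I'll set the scoop down flat.

```bash
python3 -m crank '[[-10,-1,0,0.025,0.062,0,-1],[-20,-4,10,0,0,0,-1],[-30,-5,14,0,0,0,-1],[-30,-5,14,0,0,0,-1],[-30,-5,14,0,0,0,-1],[-25,-5,14,0,0,0,-1],[-12,-3,14,0,0,0,-1],[-6,-2,14,0,0,0,-1],[0,0,14,0,0,0,-1],[0,0,0,0,0,0,-1]]' 60
python3 -c "
from h import *
goto([.46,-.33,.0205])"
```

```text
t: 14.03
tool_pos: [0.4574, -0.3291, 0.0991]
tool_rot: [-2.155, -2.278, 0.001]
contact_force: [-0.5, 0.5, -1.7]
opening: 0.0116
grip_force: 58.6
x [-0.0556  0.9984  0.0035] y [ 0.9984  0.0556 -0.0046] z [-0.0047  0.0032 -1.    ] p [ 0.4574 -0.3291  0.0991] q [-0.7553  0.0303  1.8659 -0.001   1.2511 -0.8106] shift mm [-1.3131  2.877  78.5617]
```

```bash
python3 -m crank '[[0,0,20,0,0,0,-1],[0,0,20,0,0,0,-1],[0,0,20,0,0,0,-1],[0,0,10,0,0,0,-1],[0,0,5,0,0,0,-1],[0,0,3.5,0,0,0,-1],[0,0,0,0,0,0,-1],[0,0,0,0,0,0,-1],[0,0,0,0,0,0,0],[0,0,0,0,0,0,0]]' 60
python3 -m crank '[[0,0,0,0,0,0,0],[0,0,0,0,0,0,0],[0,0,0,0,0,0,0],[0,0,-10,0,0,0,0],[0,0,-20,0,0,0,0],[0,0,-30,0,0,0,0],[0,0,-40,0,0,0,0],[0,0,-40,0,0,0,0],[0,0,-40,0,0,0,0],[0,0,-20,0,0,0,-1]]' 60
python3 - <<'E'
from h import *
goto([.46,0,.22])
w=get_image('wrist')[...,::-1];cv2.imwrite('pics/w9.png',w);c=cam('wrist')
b,g,r=[w[...,i].astype(int) for i in range(3)];m=(g>1.5*r)&(g>1.25*b)&(g>50)
for v in range(0,384,10):
    x=np.where(m[v])[0]
    if len(x):print(v,x.min(),x.max(),end='; ')
d=np.load('box.npz');cc,xd,yd=d['c'],d['xd'],d['yd']
for th in(1.9,1.95,1.6):
  for r_,n in((97,-4),(92,4),(80,4)):
    x=46-r_*np.cos(th)+n*np.sin(th);z=47+r_*np.sin(th)+n*np.cos(th)
    print(th,r_,n,x,z,cc[:2]+xd*x/1e3)
E
```

```text
t: 14.87
tool_pos: [0.4598, -0.3312, 0.0254]
tool_rot: [2.156, 2.281, -0.001]
contact_force: [0.0, 0.4, 0.0]
opening: 0.0345
grip_force: 0.0
t: 15.7
tool_pos: [0.4607, -0.3317, 0.2316]
tool_rot: [2.152, 2.276, -0.001]
contact_force: [1.5, -0.1, 1.4]
opening: 0.0324
grip_force: 0.0
x [-0.0561  0.9984 -0.0077] y [0.9984 0.0561 0.006 ] z [ 0.0065 -0.0073 -1.    ] p [ 0.4607 -0.3317  0.2316] q [-0.7546 -0.0899  1.7532 -0.0009  1.4686 -0.8107] shift mm [331.3165  17.8209   9.1297]
80 234 238; 90 232 278; 100 232 278; 110 232 277; 120 232 277; 130 232 276; 140 232 276; 150 250 257; 160 249 258; 170 249 258; 220 74 82; 230 117 119; 1.9 97 -4 73.57388763501017 140.0842667731332 [0.5391 0.1785]
1.9 92 4 79.52784050219198 132.76644979978815 [0.545  0.1789]
1.9 80 4 75.64836569982994 121.41084874753913 [0.5411 0.1786]
1.95 97 -4 78.19170178105935 138.58981568078045 [0.5437 0.1788]
1.95 92 4 83.77247534433387 130.98357045495084 [0.5492 0.1791]
1.95 80 4 79.33030536811843 119.8360538749044 [0.5448 0.1789]
1.6 97 -4 44.834059251058996 144.07543758423114 [0.5104 0.1768]
1.6 92 4 52.68465046388459 138.84397339061331 [0.5182 0.1773]
1.6 80 4 52.33425619626912 126.84909015411525 [0.5179 0.1773]
```

The scoop is down: its pan is 46 px wide, the same as when it lay flat before, and square to the image. Now I'll go behind the lid with the fingers shut.

```bash
python3 -m crank '[[38,11,0,0,0,0,-1],[38,11,0,0,0,0,-1],[38,11,0,0,0,0,-1],[38,11,0,0,0,0,-1],[38,11,0,0,0,0,-1],[38,11,0,0,0,0,-1],[38,11,0,0,0,0,-1],[38,11,0,0,0,0,-1],[38,11,0,0,0,0,-1],[38,11,0,0,0,0,-1]]' 60
python3 -m crank '[[38,11,0,0,0,0,-1],[38,11,0,0,0,0,-1],[38,11,0,0,0,0,-1],[14,0,0,0,0,0,-1],[0,0,0,0,0,0,-1],[0,0,0,0,0,0,-1],[0,0,0,0,0,0,-1],[0,0,0,0,0,0,-1],[0,0,0,0,0,0,-1],[0,0,0,0,0,0,-1]]' 60
python3 - <<'E'
from h import *
goto([.5724,.1805,.12])
w=get_image('wrist')[...,::-1];cv2.imwrite('pics/w10.png',w)
h=cv2.cvtColor(w,cv2.COLOR_BGR2HSV);m=((h[...,0]<12)&(h[...,1]>180)&(h[...,2]>100)).astype(np.uint8)
N,l,s,_=cv2.connectedComponentsWithStats(m);print(s[1:][s[1:,4]>200])
c=cam('wrist');d=np.load('box.npz');cc,xd,yd=d['c'],d['xd'],d['yd']
for th in(1.7,1.8,1.9,1.95):
  for y in(-71,71):
    for r_,n in((97,4),):
      x=46-r_*np.cos(th)+n*np.sin(th);z=47+r_*np.sin(th)+n*np.cos(th);print(th,y,proj(c,np.r_[cc[:2]+xd*x/1e3+yd*y/1e3,z/1e3]).round(),end=' ')
E
```

```text
t: 16.58
tool_pos: [0.5476, 0.0572, 0.2242]
tool_rot: [2.157, 2.282, -0.001]
contact_force: [0.6, 0.5, -1.5]
opening: 0.0001
grip_force: 0.0
t: 17.42
tool_pos: [0.5736, 0.1837, 0.2237]
tool_rot: [2.16, 2.28, -0.001]
contact_force: [0.4, -0.0, -0.8]
opening: -0.0001
grip_force: 0.0
x [-0.0542  0.9985 -0.0012] y [ 0.9985  0.0542 -0.0001] z [-0.0001 -0.0012 -1.    ] p [0.5736 0.1837 0.2237] q [ 0.187   0.0044  1.675  -0.0012  1.4625  0.1328] shift mm [ -2.9916  -1.3342 103.6846]
[[193 105  11  69 256]
 [195 175  15  75 284]]
1.7 -71 [202. 281.] 1.7 71 [191. 110.] 1.8 -71 [213. 279.] 1.8 71 [204. 110.] 1.9 -71 [224. 277.] 1.9 71 [217. 110.] 1.95 -71 [229. 276.] 1.95 71 [223. 110.]
```

```bash
python3 -m crank '[[-3,0,15,0,0,0,-1],[0,0,15,0,0,0,-1],[0,0,15,0,0,0,-1],[0,0,15,0,0,0,-1],[0,0,15,0,0,0,-1],[0,0,10,0,0,0,-1],[0,0,8,0,0,0,-1],[0,0,8,0,0,0,-1],[0,0,0,0,0,0,-1],[0,0,0,0,0,0,-1]]' 60
python3 -m crank '[[0,-5,0,0,0,0,-1],[0,-6,0,0,0,0,-1],[0,-8,0,0,0,0,-1],[0,-8,0,0,0,0,-1],[0,-8,0,0,0,0,-1],[0,-8,0,0,0,0,-1],[0,-8,0,0,0,0,-1],[0,-8,0,0,0,0,-1],[0,-8,0,0,0,0,-1],[0,-8,0,0,0,0,-1]]' 60
```

```text
t: 18.3
tool_pos: [0.5737, 0.1817, 0.1225]
tool_rot: [2.158, 2.282, -0.002]
contact_force: [0.1, 0.1, 1.1]
opening: -0.0001
grip_force: 0.0
t: 19.13
tool_pos: [0.4977, 0.1775, 0.1223]
tool_rot: [2.158, 2.283, -0.002]
contact_force: [0.4, -0.0, 0.4]
opening: -0.0001
grip_force: 0.3
```

```bash
python3 -m crank '[[0,-7,0.8,0,0,0,-1],[0,-7,0.8,0,0,0,-1],[0,-6.5,5,0,0,0,-1],[0,-6.5,5,0,0,0,-1],[0,-6,6.5,0,0,0,-1],[0,-6,6.5,0,0,0,-1],[0,-4.5,7,0,0,0,-1],[0,-4.5,7,0,0,0,-1],[0,0,0,0,0,0,-1],[0,0,0,0,0,0,-1]]' 60
python3 - <<'E'
from h import *
goto([.44,.1722,.06])
cv2.imwrite('pics/s11.png',get_image('scene')[...,::-1]);t=get_image('top')[...,::-1];cv2.imwrite('pics/t11.png',t)
s=cv2.imread('pics/s11.png')
cv2.imwrite('pics/c11.png',np.hstack([cv2.resize(s[170:280,130:270],(400,314),interpolation=cv2.INTER_CUBIC),cv2.resize(t[150:215,135:220],(400,314),interpolation=cv2.INTER_CUBIC)]))
E
```

```text
t: 19.97
tool_pos: [0.4501, 0.1747, 0.083]
tool_rot: [-2.158, -2.283, 0.004]
contact_force: [0.0, 0.2, -0.6]
opening: 0.0001
grip_force: 0.0
x [-0.056   0.9984 -0.0013] y [ 0.9984  0.056  -0.0019] z [-0.0019 -0.0014 -1.    ] p [0.4501 0.1747 0.083 ] q [ 0.2165 -0.1494  2.0667 -0.0011  1.2264  0.1608] shift mm [ -1.9005 -10.1483  23.0339]
```

```bash
python3 - <<'E'
from h import *
c=cam('scene');d=np.load('box.npz');cc,xd,yd=d['c'],d['xd'],d['yd']
for f in('s5','s11'):
    s=cv2.imread(f'pics/{f}.png');h=cv2.cvtColor(s,cv2.COLOR_BGR2HSV);m=((h[...,0]<12)&(h[...,1]>180)&(h[...,2]>100));m[:,:155]=0;m[:170]=0;m[290:]=0;m[:,250:]=0
    y,x=np.where(m);print(f,len(x),x.min(),x.max(),y.min(),y.max())
for th in(1.9,.6,.4,.2):
    print(th,[proj(c,np.r_[cc[:2]+xd*(46-r*np.cos(th)+4*np.sin(th))/1e3+yd*yy/1e3,(47+r*np.sin(th)+4*np.cos(th))/1e3]).round().tolist() for r in(0,97) for yy in(-71,71)])
E
```

```text
s5 1429 155 206 190 265
s11 690 155 233 195 265
1.9 [[207.0, 221.0], [175.0, 244.0], [195.0, 190.0], [162.0, 210.0]]
0.6 [[207.0, 220.0], [175.0, 242.0], [229.0, 208.0], [199.0, 231.0]]
0.4 [[207.0, 220.0], [176.0, 242.0], [233.0, 214.0], [202.0, 237.0]]
0.2 [[207.0, 220.0], [176.0, 242.0], [235.0, 221.0], [205.0, 244.0]]
```

```bash
python3 -m crank '[[-2,-3,8,0,0,0,-1],[0,-3,8,0,0,0,-1],[0,-3,4,0,0,0,-1],[0,-3,4,0,0,0,-1],[0,-3,2,0,0,0,-1],[0,0,1,0,0,0,-1],[0,0,1,0,0,0,-1],[0,0,0,0,0,0,-1],[0,0,0,0,0,0,-1],[0,0,0,0,0,0,-1]]' 60
python3 -m crank '[[0,0,1,0,0,0,-1],[0,0,0,0,0,0,-1],[0,0,1,0,0,0,-1],[0,0,0,0,0,0,-1],[0,0,0.5,0,0,0,-1],[0,0,0.5,0,0,0,-1],[0,0,0,0,0,0,-1],[0,0,0,0,0,0,-1],[0,0,0,0,0,0,-1],[0,0,0,0,0,0,-1]]' 60
```

```text
t: 20.9
tool_pos: [0.4375, 0.1721, 0.0578]
tool_rot: [2.156, 2.281, 0.002]
contact_force: [-0.0, -0.9, 7.2]
opening: 0.0
grip_force: 3.4
t: 21.73
tool_pos: [0.4374, 0.1721, 0.0559]
tool_rot: [2.156, 2.281, 0.001]
contact_force: [-3.2, -3.0, 14.3]
opening: -0.0001
grip_force: 7.2
```

```bash
python3 -m crank '[[0,0,1,0,0,0,-1],[0,0,0,0,0,0,-1],[0,0,1,0,0,0,-1],[0,0,0,0,0,0,-1],[0,0,0.5,0,0,0,-1],[0,0,0.5,0,0,0,-1],[0,0,0,0,0,0,-1],[0,0,0,0,0,0,-1],[0,0,0,0,0,0,-1],[0,0,0,0,0,0,-1]]' 60
```

```text
t: 22.57
tool_pos: [0.4372, 0.1722, 0.0519]
tool_rot: [2.157, 2.281, 0.002]
contact_force: [-0.6, -0.5, 7.8]
opening: -0.0
grip_force: 4.1
```

```bash
python3 -m crank '[[0,0,1,0,0,0,-1],[0,0,0,0,0,0,-1],[0,0,1,0,0,0,-1],[0,0,0,0,0,0,-1],[0,0,0.5,0,0,0,-1],[0,0,0.5,0,0,0,-1],[0,0,0,0,0,0,-1],[0,0,0,0,0,0,-1],[0,0,0,0,0,0,-1],[0,0,0,0,0,0,-1]]' 60
```

```text
t: 23.4
tool_pos: [0.4372, 0.1722, 0.0496]
tool_rot: [2.157, 2.282, 0.001]
contact_force: [-3.5, -2.3, 13.7]
opening: -0.0001
grip_force: 6.8
```

```bash
python3 -m crank '[[0,0,1,0,0,0,-1],[0,0,0.5,0,0,0,-1],[0,0,0.5,0,0,0,-1],[0,0,0,0,0,0,-1],[0,0,0,0,0,0,-1],[0,0,0,0,0,0,-1],[0,0,0,0,0,0,-1],[0,0,0,0,0,0,-1],[0,0,0,0,0,0,-1],[0,0,0,0,0,0,-1]]' 60
```

```text
t: 24.23
tool_pos: [0.4373, 0.1722, 0.0493]
tool_rot: [2.157, 2.282, -0.001]
contact_force: [-9.4, -3.2, 25.9]
opening: -0.0001
grip_force: 12.7
```

```bash
python3 -m crank '[[0,0,-2,0,0,0,-1],[0,0,-2,0,0,0,-1],[0,0,0,0,0,0,-1],[0,0,0,0,0,0,-1],[0,0,0,0,0,0,-1],[0,0,0,0,0,0,-1],[0,0,0,0,0,0,-1],[0,0,0,0,0,0,-1],[0,0,0,0,0,0,-1],[0,0,0,0,0,0,-1]]' 60
python3 -m crank '[[0,0,-2,0,0,0,-1],[0,0,0,0,0,0,-1],[0,0,0,0,0,0,-1],[0,0,0,0,0,0,-1],[0,0,0,0,0,0,-1],[0,0,0,0,0,0,-1],[0,0,0,0,0,0,-1],[0,0,0,0,0,0,-1],[0,0,0,0,0,0,-1],[0,0,0,0,0,0,-1]]' 60
```

```text
t: 25.07
tool_pos: [0.4372, 0.1723, 0.051]
tool_rot: [2.157, 2.281, 0.002]
contact_force: [-2.5, -1.3, 10.1]
opening: 0.0001
grip_force: 5.0
t: 25.9
tool_pos: [0.4358, 0.172, 0.0511]
tool_rot: [2.158, 2.283, -0.002]
contact_force: [-1.0, -0.4, 5.0]
opening: -0.0003
grip_force: 2.7
```

```bash
python3 -m crank '[[0,0,-1,0,0,0,-1],[0,0,-1,0,0,0,-1],[0,0,-1,0,0,0,-1],[0,0,-5,0,0,0,-1],[0,0,-10,0,0,0,-1],[0,0,-20,0,0,0,-1],[0,0,-30,0,0,0,-1],[0,0,-30,0,0,0,-1],[0,0,-30,0,0,0,-1],[0,0,-20,0,0,0,-1]]' 60
python3 -m crank '[[-40,0,0,0,0,0,-1],[-40,0,0,0,0,0,-1],[-40,0,0,0,0,0,-1],[-40,0,0,0,0,0,-1],[-30,0,0,0,0,0,-1],[0,0,0,0,0,0,-1],[0,0,0,0,0,0,-1],[0,0,0,0,0,0,-1],[0,0,0,0,0,0,-1],[0,0,0,0,0,0,-1]]' 60
python3 - <<'E'
from h import *
s=get_image('scene')[...,::-1];t=get_image('top')[...,::-1];w=get_image('wrist')[...,::-1];cv2.imwrite('pics/s12.png',s);cv2.imwrite('pics/w12.png',w)
r=lambda a:cv2.resize(a,(400,297),interpolation=cv2.INTER_CUBIC)
cv2.imwrite('pics/c12.png',np.vstack([np.hstack([r(s[205:270,170:258]),r(w)]),np.hstack([r(t[150:215,110:200]),r(s[150:290,110:370])])]))
E
```

```text
t: 26.73
tool_pos: [0.4371, 0.1724, 0.2034]
tool_rot: [2.156, 2.28, 0.005]
contact_force: [0.0, 0.3, -0.0]
opening: -0.0001
grip_force: 0.0
t: 27.57
tool_pos: [0.4466, -0.0165, 0.1993]
tool_rot: [2.156, 2.285, -0.001]
contact_force: [-0.1, 0.2, -0.2]
opening: 0.0002
grip_force: 0.0
```

View pics/c12.png

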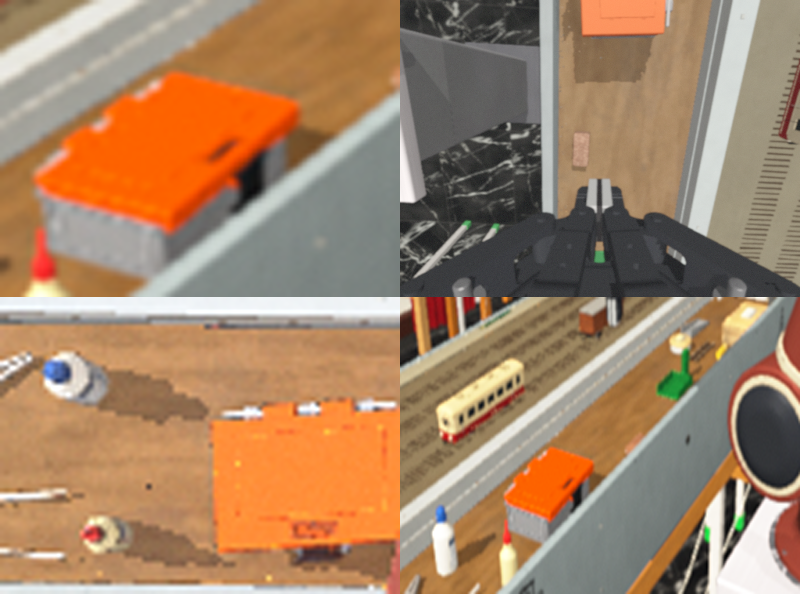

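The last view shows the lid lying flush on the box, the scoop flat and empty, and the bottles, rubber and tin in place. I'll probe the lid height lightly to confirm it is caught: about 51 mm if it is, 54 mm or more if not.

```bash
python3 -m crank '[[38,0,0,0,0,0,-1],[38,0,0,0,0,0,-1],[38,0,0,0,0,0,-1],[38,0,10,0,0,0,-1],[38,0,20,0,0,0,-1],[0,-10,30,0,0,0,-1],[0,0,30,0,0,0,-1],[0,0,30,0,0,0,-1],[0,0,15,0,0,0,-1],[0,0,5,0,0,0,-1]]' 60
python3 -m crank '[[0,0,2,0,0,0,-1],[0,0,1,0,0,0,-1],[0,0,1,0,0,0,-1],[0,0,1,0,0,0,-1],[0,0,0,0,0,0,-1],[0,0,0,0,0,0,-1],[0,0,0,0,0,0,-1],[0,0,0,0,0,0,-1],[0,0,0,0,0,0,-1],[0,0,0,0,0,0,-1]]' 60
```

```text
t: 28.55
tool_pos: [0.423, 0.1703, 0.0559]
tool_rot: [-2.155, -2.282, 0.01]
contact_force: [-0.5, 0.2, -0.8]
opening: 0.0001
grip_force: 0.0
t: 29.38
tool_pos: [0.4261, 0.1703, 0.0547]
tool_rot: [2.158, 2.282, -0.001]
contact_force: [-0.5, -0.9, 0.6]
opening: 0.0001
grip_force: 0.0
```

```bash
python3 -m crank '[[0,10,0,0,0,0,-1],[0,0,1,0,0,0,-1],[0,0,1,0,0,0,-1],[0,0,0,0,0,0,-1],[0,0,0,0,0,0,-1],[0,0,0,0,0,0,-1],[0,0,0,0,0,0,-1],[0,0,0,0,0,0,-1],[0,0,0,0,0,0,-1],[0,0,0,0,0,0,-1]]' 60
```

```text
t: 30.22
tool_pos: [0.436, 0.1708, 0.0526]
tool_rot: [2.158, 2.282, -0.001]
contact_force: [0.1, 0.2, 0.7]
opening: 0.0003
grip_force: 0.0
```

There's no contact at 52.6 mm, so the lid is held below its sprung-back height of about 54 mm: it is caught. I'll retreat and hand in.

```bash
python3 -m crank '[[0,0,-5,0,0,0,-1],[0,0,-15,0,0,0,-1],[0,0,-30,0,0,0,-1],[0,0,-30,0,0,0,-1],[0,0,-30,0,0,0,-1],[0,0,-30,0,0,0,-1],[0,0,0,0,0,0,-1],[0,0,0,0,0,0,-1],[0,0,0,0,0,0,-1],[0,0,0,0,0,0,-1]]' 60
python3 -c "
from station import ctrl
print(ctrl.finish_job())"
```

```text
t: 31.05
tool_pos: [0.4351, 0.1707, 0.1909]
tool_rot: [-2.158, -2.282, 0.005]
contact_force: [0.1, -0.5, -0.5]
opening: -0.0002
grip_force: 0.0
the job is handed in; nothing more can be done
None
```

The job is handed in at 31 s, with no verdict shown: all three wheelsets are in the dry box, the lid is shut and held by its catch (a light probe found it below its sprung-back height), the scoop is flat on the worktop, and the bottles, track rubber and screw tin were not touched.

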